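# Release the transit lock of a bench power supply

### The job

The grey bench power supply has come back from transport with its internal lock still clamped. Lift the hinged cover flap on its sloping top well open, so that it stays up by itself; take the steel T-key from its stand, lower it down the shaft under the flap until it sits fully on the square stem at the bottom, and turn it clockwise until the lock stops. Leave the key standing in the shaft and the flap open, let go, and do not disturb the other things on the bench.

Things in the scene. Friction and masses are not known exactly. Their poses are not given: they have to be found in the camera images.
- flap_fin (a point): point on the grip fin of the aluminium cover flap, 13 mm below the fin's top. Fin: 10 mm thick (its y, parallel to the hinge), 22 mm long (x), standing 38 mm above the flap's face (z). Axes turn with the flap: when shut, x points up the slope and z straight out of the deck. In these axes the point lies 50 mm from the hinge line (-x) and 27 mm above it (z).
- flap_hinge (a point): middle of the flap's hinge line, at the upper edge of the flap (60 x 60 x 4 mm), 32 mm up the slope from the shaft's axis and 12 mm above the deck; the hinge runs along y. Does not move; its axes turn with the flap.
- flap (a joint): flap angle: 0 shut over the shaft mouth, grows as it is lifted, stop at 2.3 rad. The free edge swings up and over towards the high side of the supply. The hinge is stiff (0.05 N m) and holds the flap where it is left; well open means beyond 1.7 rad, which leaves a gripper room over the shaft.
- key_handle (a point): centre of the T-key's cross-bar, 85 mm long (x), 14 mm wide (y), 16 mm high (z up, away from the foot). Below it a round shank 14 mm across; the lowest 70 mm are a square body 20 mm wide, flats parallel to x and y. Weighs 0.2 to 0.4 kg; starts upright in the stand, its foot 65 mm down a square well (1 mm play each side).
- key: the steel T-key; origin at its open lower end (the foot), on its axis, 185 mm below the cross-bar's centre; same axes as the handle. From the foot a square socket, 14.5 mm wide inside and 30 mm deep, runs up into the key; on the stem it has up to 0.24 rad of free play either way.
- stem_top (a point): tip of the square stem on the shaft's axis. z points out of the shaft, leaning 30 degrees from vertical, to the robot's left; x, y turn with the stem. Stem 12 mm square, flats parallel to x and y, top 6 mm coned. It rises 20 mm from the floor of a round shaft 34 mm wide, 95 mm deep: the key's foot rests on that floor. A ring round the mouth turns with the stem, its dark mark on the stem's +x side.
- lock (a joint): turn of the stem: grows clockwise seen from above (looking into the shaft), to the released stop at 1.3 rad; at 0 the stem's x axis points straight up the slope. Turning it takes about 0.1 N m.
- supply: bench power supply, fixed; origin at the middle of its underside; 260 mm deep (x), 220 mm wide (y). Its grey deck slopes at 30 degrees from 192 mm high at its +x edge (to the robot's right) down to 41 mm at its -x edge (to the left). Shaft mouth at x -20, y 0, z 105 mm.
- stand: black key stand, fixed block 85 x 85 x 75 mm high; origin at the middle of its underside. It may be on the left or the right side.
- meter_centre (a point): centre of a hand-held multimeter lying flat, 160 x 80 x 36 mm; bystander, leave alone.
- jar_centre (a point): centre of a white jar with a black cap, 60 mm across, 70 mm high; bystander, leave alone; it stands on the side where the key stand is not.
- driver_grip (a point): handle of a screwdriver, 190 mm long, lying flat; bystander, leave alone.

How it is judged:
On the way, in this order (a step that is already met when the one before it is completed fails the run):
1. the flap is lifted well open (beyond 1.7 rad) (value of joint flap above 1.7 rad), for 0.2 s.
2. the key's socket is down over the square stem (foot at least 14 mm below the stem's tip), the lock not yet turned beyond 0.7 rad (z of key in the frame of stem_top below -0.014 m and distance between key and stem_top below 0.026 m and value of joint lock below 0.7 rad), for 0.2 s.
3. the stem is turned to its stop (beyond 1.15 rad) with the key on it (value of joint lock above 1.15 rad and z of key in the frame of stem_top below -0.014 m and distance between key and stem_top below 0.026 m), for 0.2 s.
At the end, for the whole second after the job is handed in: lock turned beyond 1.15 rad (stop at 1.3), flap open beyond 1.6 rad, key at rest on the stem: its foot at least 12 mm below the stem's tip and within 26 mm of it, its axis within 0.15 rad of the shaft's (value of joint lock above 1.15 rad and value of joint flap above 1.6 rad and z of key in the frame of stem_top below -0.012 m and angle between the z axis of key_handle and the z axis of stem_top, either way round below 0.15 rad and linear speed of key below 0.02 m/s and distance between key and stem_top below 0.026 m); the robot touches nothing.
It fails at once if a bystander (multimeter, jar or screwdriver) is moved by more than 25 mm (distance of any of meter_centre, jar_centre, driver_grip from where it was at the start of the episode above 0.025 m).
It also fails if it takes over 64 s, if anything falls off the work surface, if the arm or the gripper's body presses on something with over 40 N, if the wrist force passes 120 N, or if a joint passes its speed limit or range.

### The arm

A 7-joint arm with a two-finger parallel gripper is mounted at the origin on the work surface. World frame = base frame: x ahead of the robot, y to its left, z up, the work surface at z = 0. Lengths are in m, angles in rad, forces in N, time in s.
With the tool pointing down it reaches from about 0.4 to 0.85 m from the base axis. Payload 4.5 kg.
Tool frame: the origin (TCP) lies midway between the tips of the shut fingers; the grasp point (between the pads) lies 19 mm behind it; z points along the fingers, y is the line along which they close (so a half turn about z gives the same grasp; the last joint's range is limited). The gripper opens to 85 mm and grips with 20 to 120 N. Pads are 22 mm wide; open, the fingers measure 114 mm over their backs; the gripper's body (76 mm by 85 mm) begins 54 mm behind the grasp point. The pads swing forward as they close: fully open they stand 13 mm farther back than shut.
Start: joints at [-1.13, 0.689, -0.195, 1.565, 0.157, 0.902, -0.215], TCP at [0.247, 0.574, 0.231] pointing down, gripper open.
Joint ranges: [-3.01, 3.01], [-0.46, 2.08], [-1.47, 1.51], [0.13, 2.56], [-1, 4.14], [0.04, 2.09], [-2.66, 2.66]. Speed limits (rad/s): [2.57, 2.57, 3.14, 3.14, 3.14, 3.14, 3.14].

### API

Orientations are given as a unit quaternion [x, y, z, w].
In Python, from plant import readout, viewer, robot gives the robot as it stands. The module is installed in compiled form; this text tells all that it offers.
- The arm moves only by the tool carry_out, never from a script. Its argument "increments" is a list that holds one entry, the list of rows, each a list of 5 numbers: the shift along the world's x, y, z in m, then the turn about the world's z in degrees, then the opening in per cent of the stroke, from 0 (shut) to 100 (fully open). A call has 1 to 5 rows; each row shifts and turns the commanded pose from where the row before left it; what a row does not reach is not made up. A row lasts 1/12 s, in which the tool goes at most 41.7 mm and 7.16 degrees, less where a joint would pass 70% of its speed; a pose out of reach is approached as far as the arm can. A call is refused whole if a number of a shift passes 0.0417 or a number of a turn 7.16, either way. A call with a gripper value outside its range is refused whole. The fingers move at their own pace and stop on an object; the grip force is fixed at half the most. Time passes only in rows, so rows that do not move let the fingers close. It gives the time, the measured TCP pose, the force, the opening and the grip force at its end, in the units of the state.
- readout.observe(): the state, without advancing time (a new reading comes with each control period).
- viewer.get_image(name): name is "scene" or "top" or "wrist"; returns a dict with "color" (400x640x3 uint8, blue, green, red), "K" (3x3 intrinsics, pixels), "extrinsics" (4x4, takes a point from world to camera coordinates). Camera axes: x right, y up, looking along -z (the intrinsics and any distortion apply to the point x, -y, -z); pixel columns grow to the right and rows downward; lengths in m; the calibration is good to about 2 mm. A picture is of the moment at which its call begins. There is no depth.
- robot.close_job(): hands the job in; it is judged then, once.
The state is a dict: "time_s": time; "joint_pos": joint angles; "joint_vel": joint speeds; "joint_efforts": joint torques, N m; "ee_pos": TCP position; "ee_rot": TCP orientation; "force": force on the tool from outside, world axes, zero at the start; "wrist_torque": the same for the moment, N m; "finger_gap": finger opening in m; "grasp_force": force on a finger pad.
Only numpy, scipy, OpenCV 4.12 (cv2) and the standard library are available. Lean on these libraries where they do the work, as an engineer would, in place of code of your own. Each camera call takes 0.05 s, during which the arm holds its last target. There are 200 camera calls.

## Working session

There is one attempt and no reset: what is moved stays moved. The work goes in short steps, Python scripts to look and compute and a tool call to move; the robot and the scene stay as the last step left them, time stands still between calls to the robot, and variables do not carry over. Pictures are saved under pics/ and viewed, at most 10 in all, crops included, and the job is handed in when it is done.

Besides the shell and the picture viewer there is one more tool, called by a JSON object that holds its "name" and its "arguments". carry_out: Moves the arm, as the interface text tells. Its arguments: {"type":"object","properties":{"increments":{"type":"array"}},"required":["increments"]}

```bash
mkdir -p pics; cat > h.py <<'E'
import numpy as np, cv2
from plant import readout, viewer, robot
def grab(n,out,crop=None,scale=1):
    d=viewer.get_image(n); im=d['color']
    np.savez('pics/'+out+'.npz',K=d['K'],E=d['extrinsics'])
    cv2.imwrite('pics/'+out+'_raw.png',im)
    if crop: im=im[crop[1]:crop[3],crop[0]:crop[2]]
    if scale!=1: im=cv2.resize(im,None,fx=scale,fy=scale,interpolation=cv2.INTER_CUBIC)
    cv2.imwrite('pics/'+out+'.png',im)
def cal(o):
    d=np.load('pics/'+o+'.npz'); return d['K'],d['E']
def proj(o,P):
    K,E=cal(o); c=np.atleast_2d(P)@E[:3,:3].T+E[:3,3]; c=c*[1,-1,-1]
    q=c@K.T; return q[:,:2]/q[:,2:]
def ray(o,uv):
    K,E=cal(o); d=np.linalg.solve(K,[uv[0],uv[1],1])*[1,-1,-1]
    R=E[:3,:3]; return -R.T@E[:3,3], R.T@d
def atz(o,uv,z):
    c,d=ray(o,uv); return c+d*(z-c[2])/d[2]
def tri(*obs):
    A=np.zeros((3,3));b=np.zeros(3)
    for o,uv in obs:
        c,d=ray(o,uv); d=d/np.linalg.norm(d); M=np.eye(3)-np.outer(d,d); A+=M;b+=M@c
    return np.linalg.solve(A,b)
def st():
    s=readout.observe()
    print('t',round(s['time_s'],2),'ee',np.round(s['ee_pos'],4),np.round(s['ee_rot'],3),'F',np.round(s['force'],1),'T',np.round(s['wrist_torque'],2),'gap',round(s['finger_gap'],4),'gf',s['grasp_force'],'q',np.round(s['joint_pos'],2))
E
python3 - <<'E'
from h import *
for n in('scene','top'):grab(n,n+'0'); K,E=cal(n+'0'); print(n,K.tolist(),np.round(-E[:3,:3].T@E[:3,3],3))
st()
E
```

```text
scene [[410.8773318307573, 0.0, 322.9486746189357], [0.0, 410.8773318307573, 203.27721053402], [0.0, 0.0, 1.0]] [ 1.303 -0.015  0.886]
top [[373.48644097603665, 0.0, 315.7066942916437], [0.0, 373.48644097603665, 200.09955912633652], [0.0, 0.0, 1.0]] [0.441 0.014 1.013]
t 0.1 ee [0.2471 0.5734 0.2306] [ 0.202  0.979 -0.001 -0.   ] F [ 0.1 -1.  -0.1] T [-0.    0.04  0.01] gap 0.0855 gf 0.0 q [-1.13  0.69 -0.19  1.57  0.16  0.9  -0.22]
```

View pics/scene0.png

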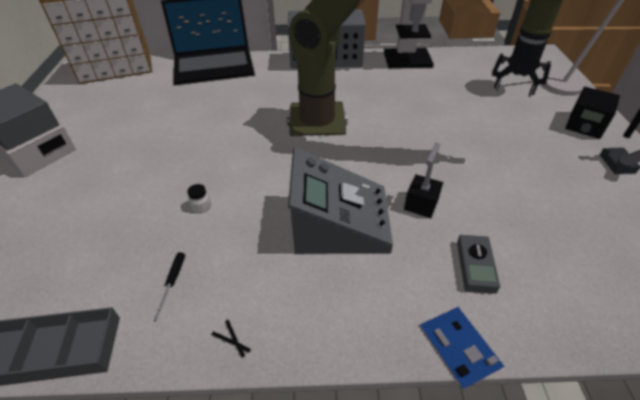

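View pics/top0.png

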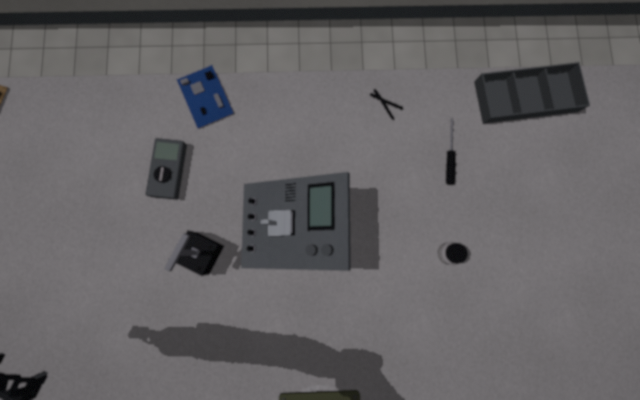

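```bash
python3 - <<'E'
from h import *
a=cv2.imread('pics/top0_raw.png')[165:280,155:360]; b=cv2.imread('pics/scene0_raw.png')[140:258,275:475]
f=lambda i:cv2.convertScaleAbs(cv2.resize(i,None,fx=2.56,fy=2.56,interpolation=cv2.INTER_CUBIC),alpha=1.8)
a,b=f(a),f(b); c=np.zeros((a.shape[0]+b.shape[0],max(a.shape[1],b.shape[1]),3),np.uint8)
c[:a.shape[0],:a.shape[1]]=a; c[a.shape[0]:,:b.shape[1]]=b; print(a.shape,b.shape)
cv2.imwrite('pics/c1.png',c)
E
```

```text
(294, 525, 3) (302, 512, 3)
```

View pics/c1.png

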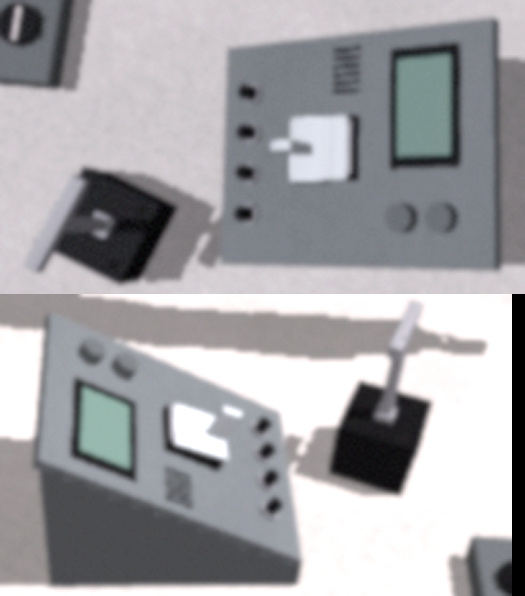

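```bash
cat > fit.py <<'E'
from h import *
from scipy.optimize import least_squares
T=lambda x,y:(155+(x+.5)/2.56-.5,165+(y+.5)/2.56-.5)
S=lambda x,y:(275+(x+.5)/2.56-.5,140+(y-294+.5)/2.56-.5)
def Rz(a): c,s=np.cos(a),np.sin(a); return np.array([[c,-s,0],[s,c,0],[0,0,1.]])
def fit(obs,p0):
    def r(p):
        e=[]
        for o,uv,P in obs: e+=list((proj(o,Rz(p[2])@P+[p[0],p[1],0])-uv).ravel())
        return np.array(e)
    s=least_squares(r,p0,loss='soft_l1'); return s.x,r(s.x).reshape(-1,2).round(1)
P=lambda x,y,z:np.array([x,y,z])/1000.
if __name__=='__main__':
    o=[('top0',T(497,19),P(130,110,192)),('top0',T(499,268),P(130,-110,192)),('top0',T(229,48),P(-130,110,41)),('top0',T(223,262),P(-130,-110,41)),
     ('scene0',S(50,316),P(130,-110,192)),('scene0',S(38,466),P(130,110,192)),('scene0',S(299,560),P(-130,110,41)),('scene0',S(281,413),P(-130,-110,41))]
    p,e=fit(o,[.45,.05,-1.57]); print('supply',p,e.tolist())
    for a in ['T','S']: print(a,[fit([q for q in o if q[0][0]==a.lower()],p)[0]])
    R=Rz(p[2]);t=np.array([p[0],p[1],0])
    M=t+R@P(-20,0,105); u=R@[np.cos(np.pi/6),0,.5]; n=R@[-.5,0,np.cos(np.pi/6)]
    H=M+.032*u+.012*n; F=H-.05*u+.027*n
    print('mouth',M,'hinge',H,'fin',F,'u',u,'n',n); print('fin px',proj('top0',F),proj('scene0',F))
    print('fin tri',tri(('top0',T(273,146)),('scene0',S(232,411))), 'fintop pred',F+.013*n)
    k=tri(('top0',T(61,222)),('scene0',S(407,326))); print('bar ctr',k)
    for z in (.19+.008,.215): print([atz('top0',T(*q),z) for q in [(82,178),(38,268)]])
    o=[('top0',T(80,168),P(42.5,42.5,75)),('top0',T(175,208),P(42.5,-42.5,75)),('top0',T(125,282),P(-42.5,-42.5,75)),
      ('scene0',S(360,383),P(-42.5,-42.5,75)),('scene0',S(431,403),P(-42.5,42.5,75)),('scene0',S(342,430),P(42.5,-42.5,75))]
    p,e=fit(o,[.37,.3,-.4]); print('stand',p,e.tolist())
    for q in[(166,168),(456,253),(451,167)]: print(atz('top0',q,.03))
E
python3 fit.py
```

```text
supply [ 0.52493515  0.05550741 -1.60297861] [[-0.7, -1.8], [-0.4, 0.2], [0.0, -0.7], [-0.3, 0.3], [-1.0, -2.0], [-0.9, -2.4], [0.7, 0.4], [-1.0, -0.2]]
T [array([ 0.52395051,  0.05464429, -1.6048697 ])]
S [array([ 0.52890712,  0.05710641, -1.59413411])]
mouth [0.52557868 0.07549705 0.105     ] hinge [0.52488003 0.05379548 0.1313923 ] fin [0.52670771 0.11056734 0.12977499] u [-0.02786587 -0.86557697  0.5       ] n [0.01608837 0.4997411  0.8660254 ]
fin px [[267.91550472 221.26619088]] [[362.69411803 190.39787888]]
fin tri [0.52431258 0.12038696 0.14574351] fintop pred [0.52691686 0.11706397 0.14103332]
bar ctr [0.46070796 0.29832306 0.19798143]
[array([0.49688189, 0.27885742, 0.198     ]), array([0.42297164, 0.31371781, 0.198     ])]
[array([0.4957217 , 0.27332586, 0.215     ]), array([0.42335258, 0.30745936, 0.215     ])]
stand [ 0.46091029  0.29932499 -0.4319556 ] [[0.4, -0.9], [-5.8, -3.1], [-1.2, 0.0], [-1.2, -1.2], [-0.0, -1.5], [-1.6, -0.9]]
[0.68723058 0.39263302 0.03      ]
[ 0.43907969 -0.36969996  0.03      ]
[ 0.67016455 -0.37592445  0.03      ]
```

{"name": "carry_out", "arguments": {"increments": [[[0.018,-0.03,0.012,-4.5,100],[0.018,-0.03,0.012,-4.5,100],[0.018,-0.03,0.012,-4.5,100],[0.018,-0.03,0.012,-4.5,100],[0.018,-0.03,0,-4.5,100]]]}}

```text
time_s: 0.52
ee_pos: [0.3386, 0.4235, 0.2812]
ee_rot: [0.391, 0.92, 0.002, 0.0]
force: [0.6, 0.4, 0.1]
finger_gap: 0.0857
grasp_force: 0.0
```

{"name": "carry_out", "arguments": {"increments": [[[0.018,-0.03,0,-4.5,100],[0.018,-0.03,0,-4.5,100],[0.018,-0.03,0,-4.5,100],[0.018,-0.03,0,-4.5,100],[0.018,-0.03,0,-4.5,100]]]}}

```text
time_s: 0.93
ee_pos: [0.4276, 0.2723, 0.2792]
ee_rot: [0.563, 0.826, -0.0, -0.0]
force: [0.2, 0.5, -0.7]
finger_gap: 0.0855
grasp_force: 0.0
```

{"name": "carry_out", "arguments": {"increments": [[[0.018,-0.03,0,-4.5,100],[0.018,-0.03,0,-4.5,100],[0.018,-0.03,0,-4.5,100],[0.018,-0.03,0,-4.5,100],[0.018,-0.03,0,-4.5,100]]]}}

```text
time_s: 1.35
ee_pos: [0.5176, 0.1224, 0.2791]
ee_rot: [0.713, 0.701, -0.0, -0.0]
force: [0.1, 0.7, -0.2]
finger_gap: 0.0853
grasp_force: 0.0
```

```bash
cat >> h.py <<'E'
def yaw():
    q=readout.observe()['ee_rot']; 
    from scipy.spatial.transform import Rotation as R
    y=R.from_quat(q).as_matrix()[:,1]; return round(float(np.degrees(np.arctan2(y[1],y[0]))),2)
E
python3 -c "
from h import *
st(); print(yaw())"
```

```text
t 1.35 ee [0.5176 0.1224 0.2791] [ 0.713  0.701 -0.    -0.   ] F [ 0.1  0.7 -0.2] T [ 0.01 -0.05 -0.03] gap 0.0853 gf 0.0 q [-0.39  0.51  0.12  1.79 -0.08  0.85 -0.26]
-1.02
```

```bash
python3 -c "
from h import *
grab('wrist','w1'); K,E=cal('w1'); print(-E[:3,:3].T@E[:3,3]); from fit import *
for P in [(0.5267,0.1106,0.1298),(0.5269,0.1171,.141),(.5256,.0755,.105),(.5249,.0538,.1314)]: print(proj('w1',P))"
```

```text
[0.51769121 0.19371083 0.42190877]
[[324.58269702 195.73482709]]
[[325.08957214 192.59872514]]
[[323.21001381 218.59947374]]
[[323.45719596 245.20966649]]
```

View pics/w1.png

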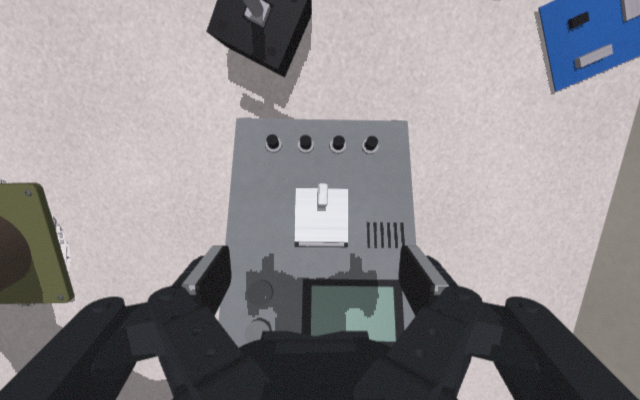

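{"name": "carry_out", "arguments": {"increments": [[[0.004,-0.005,-0.04,-0.8,100],[0.004,-0.004,-0.04,0,100],[0,0,-0.04,0,100],[0,0,-0.03,0,100],[0,0,-0.012,0,100]]]}}

```text
time_s: 1.82
ee_pos: [0.5222, 0.1146, 0.113]
ee_rot: [0.717, 0.697, -0.003, -0.002]
force: [-1.3, -0.1, -0.0]
finger_gap: 0.0856
grasp_force: 0.0
```

{"name": "carry_out", "arguments": {"increments": [[[0,0,0,0,0],[0,0,0,0,0],[0,0,0,0,0],[0,0,0,0,0],[0,0,0,0,0]]]}}

```text
time_s: 2.23
ee_pos: [0.5262, 0.1153, 0.1187]
ee_rot: [0.717, 0.697, 0.001, 0.001]
force: [0.5, -0.1, -0.3]
finger_gap: 0.026
grasp_force: 0.0
```

{"name": "carry_out", "arguments": {"increments": [[[0,0,0,0,0],[0,0,0,0,0],[0,0,0,0,0],[0,0,0,0,0],[0,0,0,0,0]]]}}

```text
time_s: 2.65
ee_pos: [0.5254, 0.1153, 0.1181]
ee_rot: [0.717, 0.697, 0.0, 0.0]
force: [-2.2, 1.6, 6.3]
finger_gap: 0.0091
grasp_force: 60.4
```

```bash
python3 -c "
import numpy as np
t=np.radians(5.3+8.2*np.arange(16)); p=np.c_[61*np.cos(t),61*np.sin(t)]; print(np.diff(p,axis=0).round(1).tolist())"
```

```text
[[-1.4, 8.6], [-2.6, 8.3], [-3.8, 7.9], [-4.9, 7.2], [-5.9, 6.5], [-6.7, 5.6], [-7.4, 4.5], [-8.0, 3.4], [-8.4, 2.3], [-8.7, 1.0], [-8.7, -0.2], [-8.6, -1.5], [-8.3, -2.7], [-7.8, -3.8], [-7.2, -4.9]]
```

{"name": "carry_out", "arguments": {"increments": [[[0,-0.0014,0.0086,0,0],[0,-0.0026,0.0083,0,0],[0,-0.0038,0.0079,0,0],[0,-0.0049,0.0072,0,0],[0,-0.0059,0.0065,0,0]]]}}

```text
time_s: 3.07
ee_pos: [0.5247, 0.0968, 0.1562]
ee_rot: [0.717, 0.697, -0.0, -0.001]
force: [0.8, 2.5, -14.6]
finger_gap: 0.009
grasp_force: 58.2
```

{"name": "carry_out", "arguments": {"increments": [[[0,-0.0067,0.0056,0,0],[0,-0.0074,0.0045,0,0],[0,-0.008,0.0034,0,0],[0,-0.0084,0.0023,0,0],[0,0,0,0,0]]]}}

```text
time_s: 3.48
ee_pos: [0.5238, 0.066, 0.1726]
ee_rot: [0.717, 0.697, -0.0, -0.001]
force: [-2.8, 4.9, -4.1]
finger_gap: 0.0088
grasp_force: 58.9
```

{"name": "carry_out", "arguments": {"increments": [[[0,-0.0087,0.001,0,0],[0,-0.0087,-0.0002,0,0],[0,-0.0086,-0.0015,0,0],[0,-0.0083,-0.0027,0,0],[0,-0.0078,-0.0038,0,0]]]}}

```text
time_s: 3.9
ee_pos: [0.5226, 0.0259, 0.1662]
ee_rot: [0.716, 0.698, -0.0, -0.003]
force: [-8.1, 7.2, 7.3]
finger_gap: 0.0087
grasp_force: 59.8
```

{"name": "carry_out", "arguments": {"increments": [[[0,-0.004,-0.003,0,0],[0,0,0,0,0],[0,0,0,0,0]]]}}

```text
time_s: 4.15
ee_pos: [0.5224, 0.02, 0.1629]
ee_rot: [0.717, 0.697, -0.001, -0.002]
force: [-7.6, 5.0, 5.5]
finger_gap: 0.0085
grasp_force: 60.0
```

```bash
python3 -c "
from h import *
st();grab('scene','s2',(260,110,460,260),4)"
```

```text
t 4.15 ee [0.5224 0.02   0.1629] [ 0.717  0.697 -0.001 -0.002] F [-7.6  5.   5.5] T [1.37 1.24 0.05] gap 0.0085 gf 59.96277630329132 q [-0.16  0.66  0.06  1.94 -0.07  0.54 -0.08]
```

View pics/s2.png

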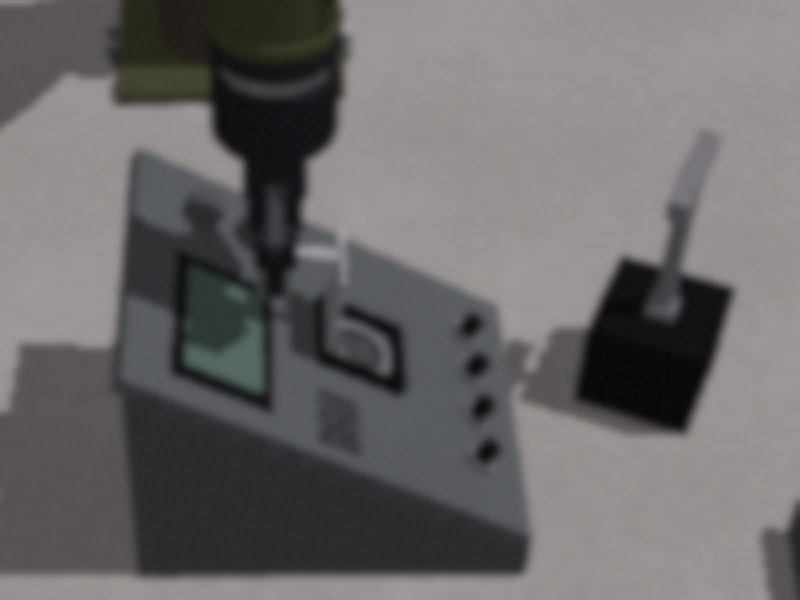

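{"name": "carry_out", "arguments": {"increments": [[[0.001,0,0,0,40],[0,0,0,0,60],[0,0,0,0,60],[0,0,0,0,60],[0,0,0.01,0,80]]]}}

```text
time_s: 4.62
ee_pos: [0.5254, 0.0191, 0.1707]
ee_rot: [0.717, 0.697, -0.001, -0.001]
force: [-0.3, 0.2, 0.4]
finger_gap: 0.0621
grasp_force: 0.0
```

{"name": "carry_out", "arguments": {"increments": [[[0,0,0.03,0,100],[0,0,0.04,0,100],[0,0,0.04,0,100],[-0.006,0.028,0,6.6,100],[-0.006,0.028,0,6.6,100]]]}}

```text
time_s: 5.03
ee_pos: [0.5165, 0.0744, 0.2851]
ee_rot: [0.632, 0.775, 0.002, 0.003]
force: [-0.4, 1.6, -1.2]
finger_gap: 0.0852
grasp_force: 0.0
```

{"name": "carry_out", "arguments": {"increments": [[[-0.006,0.028,0,6.6,100],[-0.006,0.028,0,6.6,100],[-0.006,0.028,0,6.6,100],[-0.006,0.028,0,6.6,100],[-0.006,0.028,0,6.6,100]]]}}

```text
time_s: 5.45
ee_pos: [0.4841, 0.2167, 0.2824]
ee_rot: [0.384, 0.924, 0.0, 0.001]
force: [-0.1, 0.0, -0.6]
finger_gap: 0.0851
grasp_force: 0.0
```

{"name": "carry_out", "arguments": {"increments": [[[-0.006,0.028,0,6.6,100],[-0.006,0.028,0,6.6,100],[-0.006,0.026,0,6.6,100],[0,0,0,0,100],[0,0,0,0,100]]]}}

```text
time_s: 5.87
ee_pos: [0.4658, 0.2992, 0.282]
ee_rot: [0.22, 0.975, 0.0, 0.0]
force: [0.7, 0.5, 0.4]
finger_gap: 0.0854
grasp_force: 0.0
```

```bash
python3 -c "
from h import *
st();print(yaw());grab('wrist','w3');grab('scene','s3')
print(proj('w3',[(.461,.298,.195),(.461+.0384,.298-.0182,.203),(.461-.0384,.298+.0182,.203)]))
a=cv2.imread('pics/w3_raw.png'); b=cv2.imread('pics/scene0_raw.png'); b=cv2.imread('pics/s3_raw.png')[120:240,280:480]
c=np.vstack([a[:, :],cv2.copyMakeBorder(cv2.resize(b,(333,200)),0,0,0,307,0)]);cv2.imwrite('pics/c3.png',c)"
```

```text
t 5.87 ee [0.4658 0.2992 0.282 ] [0.22  0.975 0.    0.   ] F [0.7 0.5 0.4] T [-0.   -0.05 -0.03] gap 0.0854 gf 0.0 q [-0.51  0.54 -0.24  1.72  0.15  0.91  0.32]
64.53
[[311.30751395 199.52123441]
 [311.50731602 249.83620101]
 [310.88401405 149.69390757]]
```

View pics/c3.png

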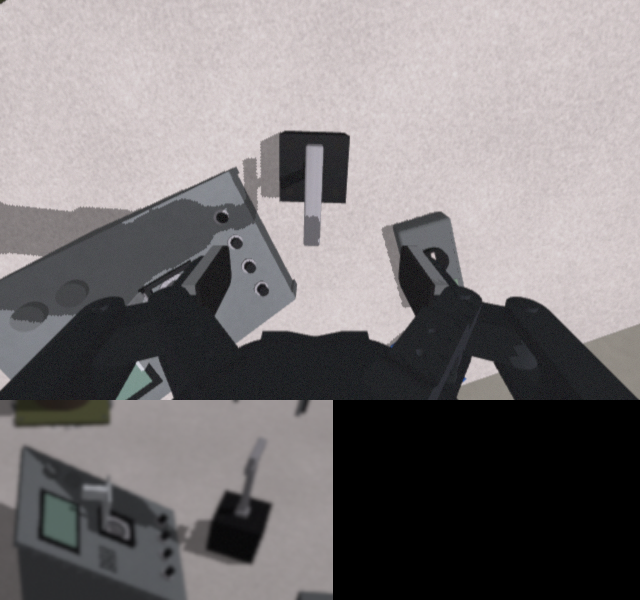

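{"name": "carry_out", "arguments": {"increments": [[[-0.006,0.001,-0.035,0,100],[0,0,-0.035,0,100],[0,0,-0.026,0,100],[0,0,-0.01,0,100],[0,0,0,0,60]]]}}

```text
time_s: 6.38
ee_pos: [0.4597, 0.2963, 0.1735]
ee_rot: [0.223, 0.975, -0.002, -0.001]
force: [-0.1, -0.2, 0.6]
finger_gap: 0.0755
grasp_force: 0.0
```

{"name": "carry_out", "arguments": {"increments": [[[0,0,0,0,0],[0,0,0,0,0],[0,0,0,0,0],[0,0,0,0,0],[0,0,0,0,0]]]}}

```text
time_s: 6.8
ee_pos: [0.4609, 0.2992, 0.1766]
ee_rot: [0.222, 0.975, 0.001, 0.001]
force: [-2.8, -2.3, 15.0]
finger_gap: 0.013
grasp_force: 61.0
```

{"name": "carry_out", "arguments": {"increments": [[[0,0,0,0,0],[0,0,0,0,0],[0,0,0,0,0],[0,0,0,0,0]]]}}

```text
time_s: 7.13
ee_pos: [0.461, 0.2995, 0.1766]
ee_rot: [0.222, 0.975, 0.001, 0.001]
force: [-1.6, -0.8, 6.7]
finger_gap: 0.0131
grasp_force: 58.8
```

```bash
python3 -c "
from h import *
st();print(yaw())"
```

```text
t 7.13 ee [0.461  0.2995 0.1766] [0.222 0.975 0.001 0.001] F [-1.6 -0.8  6.7] T [-0.08  0.11  0.03] gap 0.0131 gf 58.77702746540308 q [-0.54  0.67 -0.2   1.85  0.21  0.64  0.26]
64.4
```

{"name": "carry_out", "arguments": {"increments": [[[0,0,0.012,0,0],[0,0,0.016,0,0],[0,0,0.016,0,0],[0,0,0.014,0,0],[0,0,0,0,0]]]}}

```text
time_s: 7.55
ee_pos: [0.4614, 0.2997, 0.2357]
ee_rot: [0.222, 0.975, 0.002, 0.001]
force: [0.2, -0.3, -2.5]
finger_gap: 0.0133
grasp_force: 59.1
```

```bash
python3 -c "
from h import *
st();print(yaw())"
```

```text
t 7.55 ee [0.4614 0.2997 0.2357] [0.222 0.975 0.002 0.001] F [ 0.2 -0.3 -2.5] T [-0.02 -0.05  0.02] gap 0.0133 gf 59.073508623987436 q [-0.52  0.59 -0.23  1.79  0.18  0.78  0.29]
64.39
```

{"name": "carry_out", "arguments": {"increments": [[[-0.0147,0.007,0,0,0],[-0.014,0.0067,-0.0012,0,0],[-0.0138,0.0066,-0.0025,0,0],[-0.0136,0.0065,-0.0038,0,0]]]}}

```text
time_s: 7.88
ee_pos: [0.4055, 0.3252, 0.2259]
ee_rot: [0.222, 0.975, 0.0, 0.002]
force: [2.9, -1.1, -0.5]
finger_gap: 0.0129
grasp_force: 60.0
```

{"name": "carry_out", "arguments": {"increments": [[[-0.0133,0.0064,-0.0048,0,0],[-0.0127,0.0061,-0.006,0,0],[0,0,0,0,0]]]}}

```text
time_s: 8.13
ee_pos: [0.3763, 0.3386, 0.214]
ee_rot: [0.22, 0.976, -0.001, -0.0]
force: [1.5, -0.2, 0.4]
finger_gap: 0.0129
grasp_force: 61.1
```

```bash
python3 -c "
from h import *
st();print(yaw());grab('scene','s4');grab('top','t4')
a=cv2.imread('pics/s4_raw.png')[100:250,340:480];b=cv2.imread('pics/t4_raw.png')[180:330,110:260]
f=lambda i:cv2.convertScaleAbs(cv2.resize(i,None,fx=2.7,fy=2.7,interpolation=cv2.INTER_CUBIC),alpha=1.6)
cv2.imwrite('pics/c4.png',np.hstack([f(a),f(b)]))"
```

```text
t 8.13 ee [0.3763 0.3386 0.214 ] [ 0.22   0.976 -0.001 -0.   ] F [ 1.5 -0.2  0.4] T [-0.22 -0.69  0.02] gap 0.0129 gf 61.118377964012325 q [-0.69  0.56 -0.21  1.94  0.18  0.66  0.11]
64.62
```

View pics/c4.png

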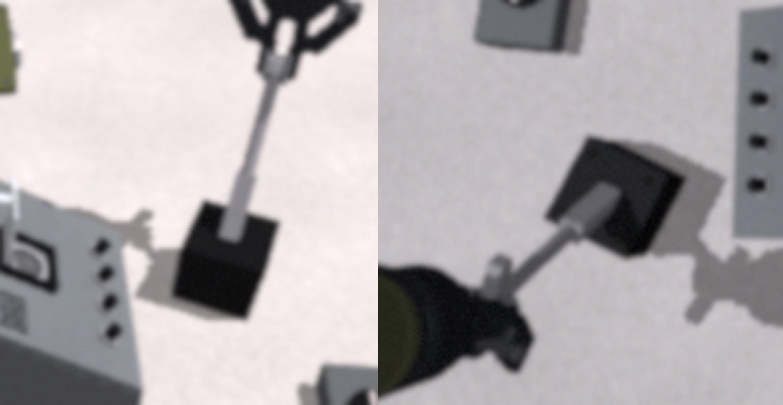

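```bash
python3 -c "
from h import *
a=cv2.imread('pics/s4_raw.png')[165:225,310:375];b=cv2.imread('pics/t4_raw.png')[190:250,260:325]
M=(.5256,.0755,.105);print(proj('s4',M)-[310,165],proj('t4',M)-[260,190])
f=lambda i:cv2.convertScaleAbs(cv2.resize(i,None,fx=6,fy=6,interpolation=cv2.INTER_CUBIC),alpha=1.8)
cv2.imwrite('pics/c5.png',np.hstack([f(a),f(b)]))"
```

```text
[[39.0448897  32.12077254]] [[23.48136916 32.2662574 ]]
```

View pics/c5.png

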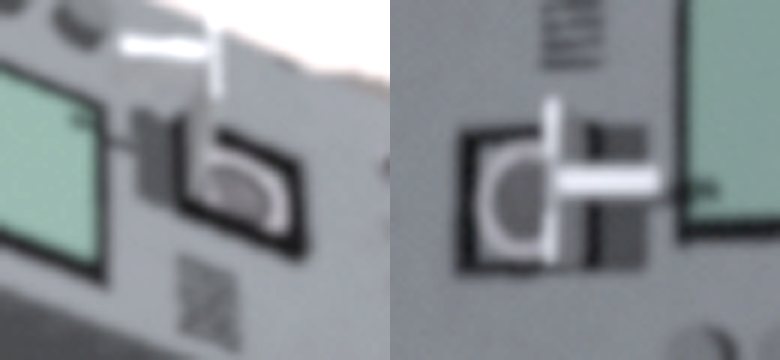

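{"name": "carry_out", "arguments": {"increments": [[[0,0,0.035,0,0],[0,0,0.035,0,0],[0.0151,-0.0157,0,-6.6,0],[0.0151,-0.0157,0,-6.6,0],[0.0151,-0.0157,0,-6.6,0]]]}}

```text
time_s: 8.65
ee_pos: [0.4242, 0.2899, 0.2855]
ee_rot: [0.389, 0.921, 0.0, -0.0]
force: [0.3, 0.2, -3.8]
finger_gap: 0.0127
grasp_force: 60.6
```

{"name": "carry_out", "arguments": {"increments": [[[0.0151,-0.0157,0,-6.6,0],[0.0151,-0.0157,0,-6.6,0],[0.0151,-0.0157,0,-6.6,0],[0.0151,-0.0157,0,-6.6,0],[0.0151,-0.0157,0,-6.6,0]]]}}

```text
time_s: 9.07
ee_pos: [0.4995, 0.2108, 0.2847]
ee_rot: [0.635, 0.773, -0.001, -0.001]
force: [0.3, -0.1, -3.5]
finger_gap: 0.0132
grasp_force: 60.6
```

{"name": "carry_out", "arguments": {"increments": [[[0.0151,-0.0157,0,-6.6,0],[0.0151,-0.0157,0,-6.6,0],[0,0,0,0,0],[0,0,0,0,0]]]}}

```text
time_s: 9.4
ee_pos: [0.5298, 0.179, 0.2846]
ee_rot: [0.718, 0.696, -0.001, -0.0]
force: [-0.2, 0.2, -2.1]
finger_gap: 0.013
grasp_force: 60.6
```

```bash
python3 -c "
from h import *
st();print(yaw());grab('scene','s6');grab('wrist','w6')
s=readout.observe()['ee_pos']+[0,0,.019]
n=np.array([.016,.4997,.866]);F=s-.185*n;M=np.array([.524,.0765,.105])
print('foot',F, (F-M)@n, F-M-((F-M)@n)*n)
print(proj('s6',[F,F+.07*n,s,M])-[310,120],proj('w6',[F,F+.07*n,s,M]))
a=cv2.imread('pics/s6_raw.png')[120:220,310:410];b=cv2.imread('pics/w6_raw.png')
f=lambda i:cv2.convertScaleAbs(cv2.resize(i,None,fx=4,fy=4,interpolation=cv2.INTER_CUBIC),alpha=1.6)
cv2.imwrite('pics/c6.png',np.hstack([f(a),b[:,120:520]]))"
```

```text
t 9.4 ee [0.5298 0.179  0.2846] [ 0.718  0.696 -0.001 -0.   ] F [-0.2  0.2 -2.1] T [ 0.15 -0.02 -0.07] gap 0.013 gf 60.58407819829881 q [-0.47  0.54  0.1   1.71 -0.07  0.9  -0.37]
-1.8
foot [0.52545806 0.08905352 0.14342992] 0.03957663430345847 [ 0.00082483 -0.00722293  0.00415656]
[[44.77032864 66.55306056]
 [59.87327867 48.95196099]
 [87.66676858 16.56120406]
 [39.37004295 76.68904756]] [[315.25135269 266.79310697]
 [315.44188098 266.56457434]
 [316.16105898 265.70194317]
 [314.3524994  260.07573861]]
```

View pics/c6.png

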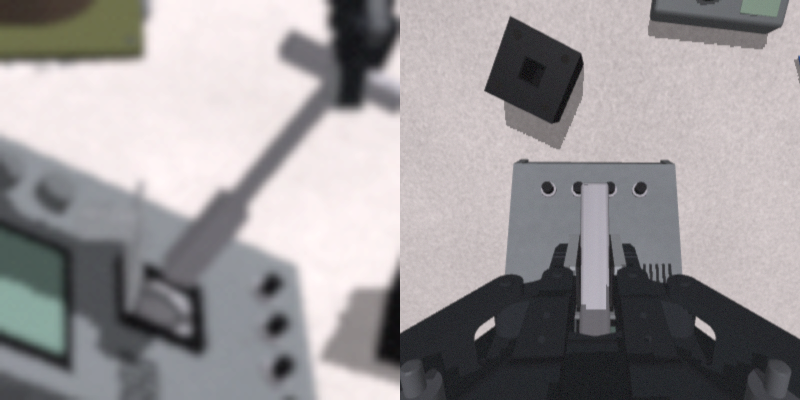

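{"name": "carry_out", "arguments": {"increments": [[[-0.001,0.007,-0.004,0,0],[-0.0002,-0.0075,-0.013,0,0],[-0.0002,-0.0075,-0.013,0,0],[-0.0001,-0.005,-0.0087,0,0],[0,0,0,0,0]]]}}

```text
time_s: 9.92
ee_pos: [0.5258, 0.1673, 0.2445]
ee_rot: [0.717, 0.697, -0.002, -0.001]
force: [0.6, -1.0, -2.5]
finger_gap: 0.0127
grasp_force: 60.5
```

{"name": "carry_out", "arguments": {"increments": [[[-0.0001,-0.0025,-0.0043,0,0],[-0.0001,-0.0025,-0.0043,0,0],[-0.0001,-0.0025,-0.0043,0,0],[0,0,0,0,0]]]}}

```text
time_s: 10.25
ee_pos: [0.527, 0.16, 0.233]
ee_rot: [0.717, 0.697, -0.001, -0.0]
force: [-0.8, -0.2, -1.9]
finger_gap: 0.013
grasp_force: 60.6
```

```bash
cat >> h.py <<'E'
def rel():
    st(); s=readout.observe()['ee_pos']+[0,0,.019]
    n=np.array([.016,.4997,.866]);F=s-.185*n;M=np.array([.524,.0765,.105])
    print('depth mm',-(F-M)@n*1000,'perp',((F-M-((F-M)@n)*n)*1000).round(1),'yaw',yaw())
E
python3 -c "
from h import *
rel()"
```

```text
t 10.25 ee [0.527 0.16  0.233] [ 0.717  0.697 -0.001 -0.   ] F [-0.8 -0.2 -1.9] T [ 0.06  0.   -0.02] gap 0.013 gf 60.565425949171185 q [-0.43  0.59  0.09  1.8  -0.07  0.76 -0.34]
depth mm 15.921005926721723 perp [ 0.3 -1.   0.5] yaw -1.63
```

{"name": "carry_out", "arguments": {"increments": [[[-0.0001,-0.003,-0.0066,0,0],[-0.0001,-0.0035,-0.0061,0,0],[-0.0001,-0.0035,-0.0061,0,0],[-0.0001,-0.0035,-0.0061,0,0],[0,0,0,0,0]]]}}

```text
time_s: 10.67
ee_pos: [0.526, 0.1455, 0.2071]
ee_rot: [0.717, 0.697, -0.002, -0.0]
force: [-0.8, -0.3, -2.4]
finger_gap: 0.013
grasp_force: 60.6
```

{"name": "carry_out", "arguments": {"increments": [[[-0.0001,-0.0035,-0.0061,0,0],[-0.0001,-0.0035,-0.0061,0,0],[-0.0001,-0.0035,-0.0061,0,0],[0,0,0,0,0]]]}}

```text
time_s: 11.0
ee_pos: [0.5258, 0.1351, 0.189]
ee_rot: [0.717, 0.697, -0.001, -0.0]
force: [-0.7, 0.0, -2.2]
finger_gap: 0.0131
grasp_force: 60.6
```

```bash
python3 -c "
from h import *
rel()"
```

```text
t 11.0 ee [0.5258 0.1351 0.189 ] [ 0.717  0.697 -0.001 -0.   ] F [-0.7  0.  -2.2] T [ 0.03 -0.   -0.02] gap 0.0131 gf 60.5509216664359 q [-0.38  0.64  0.07  1.87 -0.07  0.64 -0.29]
depth mm 66.51457709452674 perp [-0.1 -0.6  0.3] yaw -1.68
```

{"name": "carry_out", "arguments": {"increments": [[[0,-0.002,-0.0035,0,0],[0,-0.002,-0.0035,0,0],[0,-0.002,-0.0035,0,0],[0,0,0,0,0]]]}}

```text
time_s: 11.33
ee_pos: [0.5263, 0.13, 0.1792]
ee_rot: [0.717, 0.697, -0.001, -0.0]
force: [-0.1, -0.0, -2.8]
finger_gap: 0.013
grasp_force: 60.6
```

```bash
python3 -c "
from h import *
rel()"
```

```text
t 11.33 ee [0.5263 0.13   0.1792] [ 0.717  0.697 -0.001 -0.   ] F [-0.1 -0.  -2.8] T [ 0.12 -0.02  0.  ] gap 0.013 gf 60.55189037695527 q [-0.37  0.65  0.07  1.88 -0.07  0.61 -0.28]
depth mm 77.53011874342992 perp [ 0.6 -0.2  0.1] yaw -1.64
```

{"name": "carry_out", "arguments": {"increments": [[[0,-0.0015,-0.0026,0,0],[0,-0.0015,-0.0026,0,0],[0,0,0,0,0]]]}}

```text
time_s: 11.58
ee_pos: [0.5279, 0.1303, 0.1761]
ee_rot: [0.717, 0.698, 0.003, -0.0]
force: [-1.7, 4.3, 9.9]
finger_gap: 0.013
grasp_force: 62.6
```

{"name": "carry_out", "arguments": {"increments": [[[0,-0.0015,-0.0026,0,0],[0,-0.0015,-0.0026,0,0],[0,0,0,0,0]]]}}

```text
time_s: 11.83
ee_pos: [0.5271, 0.1261, 0.1703]
ee_rot: [0.716, 0.698, 0.001, -0.0]
force: [0.2, 1.3, -3.3]
finger_gap: 0.0128
grasp_force: 61.2
```

```bash
python3 -c "
from h import *
rel()"
```

```text
t 11.83 ee [0.5271 0.1261 0.1703] [ 0.716  0.698  0.001 -0.   ] F [ 0.2  1.3 -3.3] T [ 0.81 -0.07  0.04] gap 0.0128 gf 61.216752086766064 q [-0.36  0.67  0.06  1.89 -0.07  0.59 -0.27]
depth mm 87.15453632259643 perp [ 1.5  0.7 -0.5] yaw -1.53
```

{"name": "carry_out", "arguments": {"increments": [[[0,-0.0015,-0.0026,0,0],[0,-0.0015,-0.0026,0,0],[0,0,0,0,0]]]}}

```text
time_s: 12.08
ee_pos: [0.5274, 0.1241, 0.1648]
ee_rot: [0.717, 0.698, 0.002, -0.001]
force: [-1.0, 5.7, 6.8]
finger_gap: 0.013
grasp_force: 63.0
```

{"name": "carry_out", "arguments": {"increments": [[[0,-0.001,-0.0017,0,0],[0,-0.001,-0.0017,0,0],[0,0,0,0,0]]]}}

```text
time_s: 12.33
ee_pos: [0.5287, 0.1255, 0.1638]
ee_rot: [0.716, 0.698, 0.005, -0.001]
force: [-3.8, 11.2, 25.5]
finger_gap: 0.0129
grasp_force: 66.5
```

```bash
python3 -c "
from h import *
rel()"
```

```text
t 12.33 ee [0.5287 0.1255 0.1638] [ 0.716  0.698  0.005 -0.001] F [-3.8 11.2 25.5] T [ 1.97  1.45 -0.31] gap 0.0129 gf 66.49515062570572 q [-0.35  0.68  0.05  1.9  -0.08  0.56 -0.27]
depth mm 93.01236092871339 perp [ 3.2  3.  -1.8] yaw -1.43
```

{"name": "carry_out", "arguments": {"increments": [[[-0.001,-0.001,0.0015,0,0],[0,0,0,0,0]]]}}

```text
time_s: 12.5
ee_pos: [0.5275, 0.1238, 0.1649]
ee_rot: [0.716, 0.698, 0.005, -0.001]
force: [-1.9, 10.5, 18.5]
finger_gap: 0.0126
grasp_force: 64.6
```

```bash
python3 -c "
from h import *
rel()"
```

```text
t 12.5 ee [0.5275 0.1238 0.1649] [ 0.716  0.698  0.005 -0.001] F [-1.9 10.5 18.5] T [ 2.29  0.9  -0.22] gap 0.0126 gf 64.56884309649467 q [-0.35  0.67  0.06  1.9  -0.08  0.56 -0.26]
depth mm 92.98860001854733 perp [ 2.   1.3 -0.8] yaw -1.46
```

{"name": "carry_out", "arguments": {"increments": [[[0,0,0,0,30],[0,0,0,0,30],[0,0,0,0,30],[0,0,0.003,0,30],[0,0,0.004,0,30]]]}}

```text
time_s: 12.92
ee_pos: [0.5252, 0.1176, 0.1688]
ee_rot: [0.717, 0.697, -0.001, -0.0]
force: [-0.4, -0.9, 1.1]
finger_gap: 0.0256
grasp_force: 0.0
```

```bash
python3 -c "
from h import *
rel()"
```

```text
t 12.92 ee [0.5252 0.1176 0.1688] [ 0.717  0.697 -0.001 -0.   ] F [-0.4 -0.9  1.1] T [ 0.01 -0.02  0.01] gap 0.0256 gf 0.0 q [-0.35  0.67  0.06  1.9  -0.07  0.58 -0.27]
depth mm 92.72096657403071 perp [-0.2 -5.   2.9] yaw -1.67
```

{"name": "carry_out", "arguments": {"increments": [[[0.001,0.0045,0,0,30],[0,0,0,-7,30],[0,0,0,-7,30],[0,0,0,-7,30],[0,0,0,-7,30]]]}}

```text
time_s: 13.33
ee_pos: [0.5264, 0.1232, 0.1692]
ee_rot: [0.866, 0.5, -0.0, -0.0]
force: [-0.2, -1.9, -1.0]
finger_gap: 0.0256
grasp_force: 1.3
```

{"name": "carry_out", "arguments": {"increments": [[[0,0,0,-7,30],[0,0,0,-7,30],[0,0,0,-7,30]]]}}

```text
time_s: 13.58
ee_pos: [0.5265, 0.1233, 0.1693]
ee_rot: [0.942, 0.334, -0.0, 0.0]
force: [-0.7, 0.3, 0.2]
finger_gap: 0.0255
grasp_force: 2.3
```

```bash
python3 -c "
from h import *
rel()"
```

```text
t 13.58 ee [0.5265 0.1233 0.1693] [ 0.942  0.334 -0.     0.   ] F [-0.7  0.3  0.2] T [-0.16  0.12  0.1 ] gap 0.0255 gf 2.3235054293763824 q [-0.5   0.69  0.31  1.9  -0.35  0.61 -0.85]
depth mm 89.43641389313376 perp [ 1.  -0.9  0.5] yaw -50.92
```

{"name": "carry_out", "arguments": {"increments": [[[0,0,0,-7,30],[0,0,0,-7,30],[0,0,0,-7,30],[0,0,0,-7,30],[0,0,0,-7,30]]]}}

```text
time_s: 14.0
ee_pos: [0.5266, 0.1239, 0.1692]
ee_rot: [0.999, 0.036, -0.0, -0.0]
force: [0.1, 0.9, -1.0]
finger_gap: 0.0259
grasp_force: 8.8
```

```bash
python3 -c "
from h import *
rel()"
```

```text
t 14.0 ee [0.5266 0.1239 0.1692] [ 0.999  0.036 -0.    -0.   ] F [ 0.1  0.9 -1. ] T [ 0.2  -0.03  0.28] gap 0.0259 gf 8.810382569208741 q [-0.6   0.72  0.49  1.9  -0.54  0.65 -1.27]
depth mm 89.24696721482508 perp [ 1.1 -0.5  0.2] yaw -85.86
```

{"name": "carry_out", "arguments": {"increments": [[[0,0,0,-6,30],[0,0,0,-5,30],[0,0,0,0,30]]]}}

```text
time_s: 14.25
ee_pos: [0.5261, 0.1242, 0.169]
ee_rot: [0.998, -0.058, -0.001, 0.0]
force: [-1.5, 0.8, 1.3]
finger_gap: 0.026
grasp_force: 9.9
```

```bash
python3 -c "
from h import *
rel()"
```

```text
t 14.25 ee [0.5261 0.1242 0.169 ] [ 0.998 -0.058 -0.001  0.   ] F [-1.5  0.8  1.3] T [0.35 0.12 0.25] gap 0.026 gf 9.903050330467522 q [-0.63  0.74  0.54  1.91 -0.6   0.67 -1.41]
depth mm 89.24927220859173 perp [ 0.6 -0.1  0.1] yaw -96.6
```

{"name": "carry_out", "arguments": {"increments": [[[0,0,0,-5,30],[0,0,0,-4,30],[0,0,0,0,30]]]}}

```text
time_s: 14.5
ee_pos: [0.5266, 0.1242, 0.1692]
ee_rot: [0.991, -0.135, -0.0, -0.0]
force: [-1.8, 2.2, 1.5]
finger_gap: 0.0257
grasp_force: 11.3
```

```bash
python3 -c "
from h import *
rel()"
```

```text
t 14.5 ee [0.5266 0.1242 0.1692] [ 0.991 -0.135 -0.    -0.   ] F [-1.8  2.2  1.5] T [0.51 0.06 0.34] gap 0.0257 gf 11.337952595204115 q [-0.65  0.75  0.59  1.91 -0.64  0.68 -1.52]
depth mm 89.03076344289408 perp [ 1.  -0.2  0.1] yaw -105.47
```

{"name": "carry_out", "arguments": {"increments": [[[0,0,0,-5,30],[0,0,0,-5,30],[0,0,0,0,30]]]}}

```text
time_s: 14.75
ee_pos: [0.5276, 0.1248, 0.1696]
ee_rot: [0.976, -0.22, 0.001, -0.001]
force: [0.3, 4.3, 2.9]
finger_gap: 0.0258
grasp_force: 14.6
```

```bash
python3 -c "
from h import *
rel()"
```

```text
t 14.75 ee [0.5276 0.1248 0.1696] [ 0.976 -0.22   0.001 -0.001] F [0.3 4.3 2.9] T [ 0.99 -0.3   0.38] gap 0.0258 gf 14.616766395047307 q [-0.68  0.76  0.64  1.91 -0.69  0.7  -1.64]
depth mm 88.3646849384761 perp [ 2.1  0.  -0.1] yaw -115.4
```

{"name": "carry_out", "arguments": {"increments": [[[0,0,0,6,30],[0,0,0,6,40],[0,0,0,0,60],[0,0,0,0,60],[0,0,0.02,0,60]]]}}

```text
time_s: 15.17
ee_pos: [0.5244, 0.1227, 0.1869]
ee_rot: [0.993, -0.119, -0.003, 0.001]
force: [-1.0, 0.5, -0.1]
finger_gap: 0.051
grasp_force: 0.0
```

{"name": "carry_out", "arguments": {"increments": [[[0,0,0.035,0,80],[0,0,0.04,0,80],[0,0.02,0.03,0,80],[0,0.03,0,0,80],[0,0.03,0,0,80]]]}}

```text
time_s: 15.58
ee_pos: [0.5282, 0.2028, 0.2969]
ee_rot: [0.993, -0.121, 0.002, -0.001]
force: [0.6, 1.0, -1.8]
finger_gap: 0.0679
grasp_force: 0.0
```

{"name": "carry_out", "arguments": {"increments": [[[0,0.03,0,0,80],[0,0.03,0,0,80],[0,0.03,0,0,80],[0,0.03,0,0,80],[0,0,0,0,80]]]}}

```text
time_s: 16.0
ee_pos: [0.525, 0.3314, 0.2929]
ee_rot: [0.994, -0.114, -0.001, -0.002]
force: [-0.7, 1.4, -1.2]
finger_gap: 0.0676
grasp_force: 0.0
```

```bash
python3 -c "
from h import *
st();grab('scene','s7');grab('top','t7')
M=np.array([.5245,.077,.105]);n=np.array([.016,.4997,.866]);u=np.array([-.028,-.8656,.5]);c=np.array([.9995,-.032,0])
H=M+.09*n
for ph in (0,75,88):
  e=np.cos(np.radians(ph))*-u+np.sin(np.radians(ph))*c
  print(ph,((proj('s7',[H+.0425*e,H-.0425*e,M])-[290,110])*4).round().tolist(),((proj('t7',[H+.0425*e,H-.0425*e,M])-[240,170])*4+[400,0]).round().tolist())
a=cv2.imread('pics/s7_raw.png')[110:220,290:390];b=cv2.imread('pics/t7_raw.png')[170:280,240:340]
f=lambda i:cv2.convertScaleAbs(cv2.resize(i,None,fx=4,fy=4,interpolation=cv2.INTER_CUBIC),alpha=1.5)
cv2.imwrite('pics/c7.png',np.hstack([f(a),f(b)]))"
```

```text
t 16.0 ee [0.525  0.3314 0.2929] [ 0.994 -0.114 -0.001 -0.002] F [-0.7  1.4 -1.2] T [0.1  0.07 0.02] gap 0.0676 gf 0.0 q [-1.01  0.72  0.74  1.53 -0.53  1.1  -1.95]
0 [[368.0, 284.0], [258.0, 235.0], [238.0, 347.0]] [[421.0, 201.0], [543.0, 195.0], [571.0, 211.0]]
75 [[334.0, 311.0], [295.0, 212.0], [238.0, 347.0]] [[467.0, 126.0], [495.0, 272.0], [571.0, 211.0]]
88 [[321.0, 307.0], [307.0, 216.0], [238.0, 347.0]] [[480.0, 123.0], [481.0, 275.0], [571.0, 211.0]]
```

View pics/c7.png

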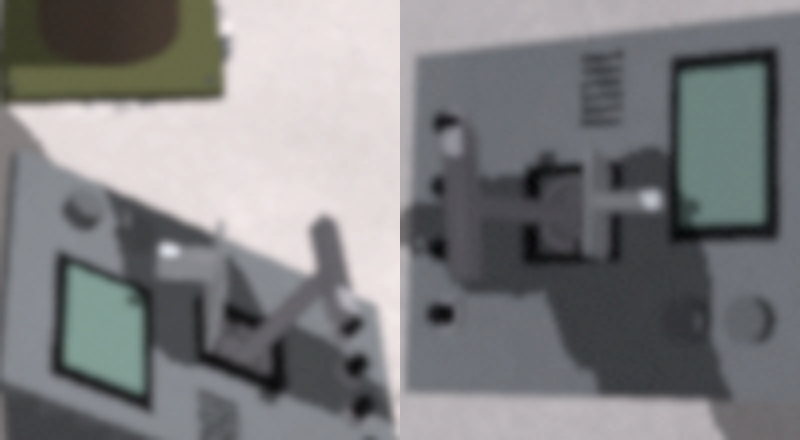

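```bash
python3 -c "
from h import *
h=tri(('t7',(255.75,220.5)),('s7',(373.5,175)));print(h)
for a in [((458,118),(322,218)),((468,288),(346,304))]:
  (x,y),(p,q)=a; print(tri(('t7',(240+(x-400)/4,170+y/4)),('s7',(290+p/4,110+q/4))))"
```

```text
[0.52433763 0.13364124 0.18108963]
[0.56087975 0.12150654 0.24849545]
[0.48045164 0.14816502 0.099655  ]
```

{"name": "carry_out", "arguments": {"increments": [[[0,-0.035,0,5,60],[0,-0.035,0,5,60],[0,-0.035,0,0,60],[0,-0.035,0,0,55],[0,-0.035,0,0,55]]]}}

```text
time_s: 16.52
ee_pos: [0.5261, 0.1442, 0.2946]
ee_rot: [0.999, -0.033, 0.0, 0.001]
force: [0.3, 0.1, 0.8]
finger_gap: 0.0469
grasp_force: 0.0
```

{"name": "carry_out", "arguments": {"increments": [[[0,-0.027,-0.01,0,55],[0,0,-0.03,0,55],[0,0,-0.03,0,55],[0,0,-0.03,0,55],[0,0,-0.024,0,55]]]}}

```text
time_s: 16.93
ee_pos: [0.5277, 0.1228, 0.1719]
ee_rot: [0.999, -0.034, 0.001, -0.004]
force: [-18.5, 30.6, 145.2]
finger_gap: 0.0473
grasp_force: 67.6
```

```bash
python3 -c "
from h import *
rel()
E=[tri(('t7',(240+(x-400)/4,170+y/4)),('s7',(290+p/4,110+q/4))) for (x,y),(p,q) in [((458,118),(346,304)),((468,288),(322,218))]]
d=E[0]-E[1]; u=np.array([-.028,-.8656,.5]);c=np.array([.9995,-.032,0]); print(E,np.linalg.norm(d),np.degrees(np.arctan2(d@c,-d@u)))"
```

```text
t 16.93 ee [0.5277 0.1228 0.1719] [ 0.999 -0.034  0.001 -0.004] F [-18.5  30.6 145.2] T [10.07  3.65  0.57] gap 0.0473 gf 67.636324390769 q [-0.62  0.73  0.54  1.9  -0.6   0.67 -1.35]
depth mm 87.43111015846249 perp [ 2.1 -2.4  1.4] yaw -93.85
[array([0.57094733, 0.13522047, 0.18649013]), array([0.47677804, 0.13185452, 0.17572734])] 0.09484208797536284 89.89705633533175
```

The last lowering put a finger on top of the bar. The wrist reads 145 N, which is over the 120 N limit, so I'm backing off straight away.

{"name": "carry_out", "arguments": {"increments": [[[0,0,0.01,0,55],[0,0,0.03,0,60],[0,0,0.04,0,80],[0,0,0.04,0,80],[0,0.03,0,0,80]]]}}

```text
time_s: 17.35
ee_pos: [0.5315, 0.1412, 0.2987]
ee_rot: [0.999, -0.039, 0.007, 0.001]
force: [1.5, -1.4, 0.1]
finger_gap: 0.0682
grasp_force: 0.0
```

{"name": "carry_out", "arguments": {"increments": [[[0,0.035,0,0,80],[0,0.035,0,0,80],[0,0.035,0,0,80],[0,0.035,0,0,80],[0,0.035,0,0,80]]]}}

```text
time_s: 17.77
ee_pos: [0.5269, 0.3254, 0.2907]
ee_rot: [0.999, -0.033, 0.0, 0.001]
force: [0.5, 0.2, -0.1]
finger_gap: 0.0683
grasp_force: 0.0
```

```bash
python3 -c "
from h import *
st();grab('scene','s8');grab('top','t8')
for n,(x0,y0,x1,y1) in (('s',(290,110,390,220)),('t',(240,170,340,280))):
  a=cv2.imread(f'pics/{n}7_raw.png')[y0:y1,x0:x1];b=cv2.imread(f'pics/{n}8_raw.png')[y0:y1,x0:x1]
  d=cv2.absdiff(a,b).max(2); print(n,d.max(),(d>25).sum(), cv2.boundingRect((d>25).astype(np.uint8)))
# bar outline in the top image: grey bar pixels
a=cv2.imread('pics/t8_raw.png')[195:245,248:262].astype(int).sum(2)//3
print(a[::2])"
```

```text
t 17.77 ee [0.5269 0.3254 0.2907] [ 0.999 -0.033  0.     0.001] F [ 0.5  0.2 -0.1] T [-0.   -0.04  0.02] gap 0.0683 gf 0.0 q [-0.99  0.71  0.7   1.53 -0.49  1.08 -1.81]
s 59 59 (0, 26, 30, 40)
t 49 62 (0, 38, 80, 71)
[[75 75 75 74 74 75 75 74 74 73 73 73 73 73]
 [71 67 65 67 71 75 77 75 74 74 72 74 73 73]
 [54 37 29 32 36 44 55 67 70 70 73 74 74 74]
 [49 34 32 39 43 43 46 54 62 66 70 73 74 74]
 [68 67 77 87 90 87 74 64 59 59 63 70 73 74]
 [76 81 90 98 99 95 81 65 58 57 63 70 73 74]
 [76 82 92 98 98 95 84 67 58 57 62 70 73 73]
 [75 78 81 83 83 80 71 59 54 54 59 67 73 74]
 [74 72 65 60 58 58 56 55 52 52 58 66 71 73]
 [67 59 55 55 54 56 57 56 52 52 54 61 67 70]
 [41 28 34 47 55 56 56 54 52 52 50 49 49 48]
 [37 26 31 46 53 56 56 55 54 52 50 47 45 42]
 [62 53 47 49 54 56 56 55 54 52 51 49 49 48]
 [58 52 48 53 55 57 57 56 54 52 52 51 51 51]
 [43 41 44 51 55 56 57 57 54 52 52 52 51 49]
 [41 41 43 49 53 56 57 57 55 53 52 50 47 43]
 [42 41 43 47 52 55 56 57 56 52 52 49 44 40]
 [33 30 34 42 50 55 57 57 56 53 51 50 46 42]
 [16 10 13 30 46 53 57 56 55 53 52 50 46 42]
 [18  9 16 28 45 54 57 57 57 53 53 50 47 43]
 [40 35 34 40 50 54 56 57 57 55 53 51 50 44]
 [65 55 46 46 52 54 55 57 58 55 52 52 50 45]
 [72 68 57 49 48 50 50 51 51 50 48 48 46 42]
 [75 74 69 61 53 45 43 43 41 42 43 41 41 43]
 [75 75 75 76 71 64 58 53 56 59 59 59 60 59]]
```

```bash
python3 -c "
from plant import robot
print(robot.close_job())"
```

```text
the job is handed in; nothing more can be done
None
```

I handed the job in, but expect it to be judged a fail: on an extra check push a finger came down on the key's cross-bar and the wrist read 145 N, over the 120 N limit. Otherwise the flap is open at about 2 rad, and the key stands in the shaft with the lock apparently at its stop, judged from bar angle and turning torque, not measured directly; the gripper is clear and no bystander was touched.

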